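Fit the keyed output shaft into the worm gearbox and hold it home against its spring

ROBOT

A 7-joint arm with a two-finger parallel gripper is mounted at the origin on the work surface. World frame = base frame: x ahead of the robot, y to its left, z up, the work surface at z = 0. Lengths are in m, angles in rad, forces in N, time in s.
With the tool pointing down it reaches from about 0.4 to 0.85 m from the base axis. Payload 10.4 kg.
Tool frame: the origin (TCP) lies midway between the tips of the shut fingers; the grasp point (between the pads) lies 19 mm behind it (manip.grasp_offset is the distance from the TCP to the grasp point, in m); z points along the fingers, y is the line along which they close (so a half turn about z gives the same grasp; the last joint's range is limited). The gripper opens to 85 mm and grips with 20 to 120 N. Pads are 22 mm wide; open, the fingers measure 114 mm over their backs; the gripper's body (76 mm by 85 mm) begins 54 mm behind the grasp point. The pads swing forward as they close: fully open they stand 13 mm farther back than shut.
Start: joints at [-0.023, 0.332, -0.065, 1.46, 0.022, 1.35, -0.088], TCP at [0.625, 0, 0.231] pointing down, gripper open.
Joint ranges: [-2.6, 2.6], [-0.5, 2.12], [-1.47, 1.34], [0.16, 2.42], [-1.27, 4.41], [0.06, 2.06], [-2.6, 2.6]. Speed limits (rad/s): [2.22, 2.22, 2.79, 2.79, 3.14, 3.14, 3.14].

INTERFACE

Orientations are given as a unit quaternion [x, y, z, w].
In Python, from workcell import manip gives the robot as it stands.
- The arm moves only by the shell command python3 jog.py 'ROWS' [FORCE]. ROWS is a JSON list of rows, 1 to 20 of them, each of 7 numbers: a rotation vector rx, ry, rz in normalised numbers (1 is pi rad), then dx, dy, dz in normalised numbers (1 is 0.5 m), then the opening from 0.0 (shut) to 1.0 (fully open); each row is the pose to reach, as a shift and turn from the pose commanded when the command began, along the tool's axes at that moment; what a row does not reach only later rows make up. A row lasts 1/8 s, in which the tool goes at most 0.0625 m and 0.188 rad, less where a joint would pass 70% of its speed; a pose out of reach is approached as far as the arm can. The fingers move at their own pace and stop on an object; FORCE is the grip in N (left out, the last holds). Time passes only in rows, so rows that do not move let the fingers close. It prints the time, the measured TCP pose, the force, the opening and the grip force at its end. A shift or turn number past 1, either way, is cut back to 1. Input that does not fit is refused with a message, and nothing moves.
- manip.get_obs(): the state, without advancing time (a new reading comes with each control period).
- manip.camera(name): name is "scene" or "side" or "wrist"; returns the picture (420x560x3 uint8, blue, green, red); there is no depth.
- manip.calibration(name): a dict with "fx", "fy", "cx", "cy" (pixels), "world_from_camera" (4x4, takes a point from camera to world coordinates); the wrist camera has in their place "tool_from_camera" (4x4, takes a point from camera to tool coordinates, whose origin is the TCP and whose axes are the flange's). Camera axes: x right, y up, looking along -z (the intrinsics and any distortion apply to the point x, -y, -z); pixel columns grow to the right and rows downward; lengths in m; the calibration is good to about 2 mm. A picture is of the moment at which its call begins: read the wrist's pose just before it. calibration takes no time and is no camera call.
- manip.hand_in(): hands the job in; it is judged then, once.
The state is a dict: "clock": time; "joint_pos": joint angles; "joint_velocities": joint speeds; "tau": joint torques, N m; "position": TCP position; "ee_rot": TCP orientation; "ft_force": force on the tool from outside, world axes, zero at the start; "torque": the same for the moment, N m; "grip_width": opening from 0.0 (shut) to 1.0 (fully open); "grasp_force": force on a finger pad.
Only numpy, scipy, OpenCV 4.12 (cv2) and the standard library are available. Lean on these libraries where they do the work, as an engineer would, in place of code of your own. Each camera call takes 0.05 s, during which the arm holds its last target. There are 200 camera calls.

TASK

Pull the grey dust plug out of the gearbox's upright bore and drop it into the open steel canister, the only one without a lid. Then take the keyed shaft from its white stand by the square end, lower it nose first into the bore, turn it until its key slips into the keyway, and push it down against the wave spring until its collar sits fully home on the hub's rim. Finish like that, still gripping the shaft and pressing it home, as a colleague will now fit the retaining ring from below; leave everything else on the bench where it stands.

Things in the scene. Friction and masses are not known exactly. Their poses are not given: they have to be found in the camera images.
- gearbox: Aluminium worm gearbox, fixed, about 150 x 140 mm, lying on two steel bars, its hollow output hub pointing straight up. Origin on the bench under the hub's axis, z up. Round wheel housing 110 mm across; on its +x side, 64 mm from the axis, the horizontal worm housing (top 95 mm above the bench) with a motor flange 88 mm across (top 108 mm).
- hub_bore (a point): Point on the bore's axis level with the top of the hub's rim, 118 mm above the bench, the gearbox's highest part. z up, x points from the axis to the keyway, whose side a dark witness line on the rim marks; that is within 55 degrees of world +x (away from the robot). The worm locks the hub: it does not turn. Rim 60 mm outside, 48 mm inside diameter.
- hub_face (a point): Point on the bore's axis in the flat face within the rim, 5 mm below the rim's top; axes as hub_bore. Bore 26.5 mm diameter, open below, with one keyway 10 mm wide that reaches 17.8 mm from the axis and runs down the whole bore. A wave spring (37 to 46 mm diameter) stands on this face inside the rim, its top 4 mm above the rim.
- wave_spring (a joint): Compression of the wave spring in m: 0 free (top 4 mm above the hub's rim), 0.004 when pressed level with the rim. It takes about 4 N to start and 11 N when level, of which the shaft's own weight gives 4 to 6 N; then the rim stops the collar hard. Let go, it lifts the shaft again by 3 to 4 mm.
- dust_plug: Grey plastic dust plug standing loosely in the bore, 25 g. Origin on its axis at the underside of its flange, which rests on the face 5 mm below the rim; z up. Stem 23 mm diameter, 14 mm long, below; flange 33 mm diameter, 3 mm thick; round grip 20 mm diameter from 3 to 38 mm above the origin. The spring's top stands 9 mm above the origin.
- canister: The open steel canister, loose, 0.35 kg: outside 84 mm diameter (87 at the bead), inside 80 mm, 80 mm high, floor 3 mm thick. Origin at the centre of its underside, z up. It shares four places (two left, two right of the gearbox) at random with the two lidded canisters and the shaft stand.
- shaft_stand: White plastic block 76 x 76 x 70 mm, fixed, with a hole of 38 mm diameter, 64 mm deep, in which the shaft stands nose down, its collar on the top face. Origin at the centre of its underside.
- shaft: Steel keyed shaft, 0.4 to 0.6 kg, upright in the white stand. Origin on its axis at the underside of the collar (56 mm diameter, 8 mm thick), z up, x to the key. Below: 25 mm diameter down to -58 mm, the last 5 mm tapered to 18 mm; key 8 mm wide, from -10 to -40 mm, reaching 16.3 mm from the axis. Its plain nose enters the bore before the key meets the hub's face.
- shaft_grip (a point): Middle of the shaft's square end, 33 mm above the shaft's origin, for gripping: 18 x 18 mm, faces across the shaft's x and y, from 14 to 52 mm above the origin (a round neck from 8 to 14). A dark witness line on the collar's top marks the key's side, the shaft's x, within 35 degrees of world +x at the start. Home: the collar lies on the hub's rim.
- lidded_a: Closed steel canister, loose, 84 mm diameter, 96 mm high with its lid; leave alone. Origin under its centre.
- lidded_b: Second closed steel canister, the same.
- phone: Black phone lying flat, 74 x 152 x 9 mm; leave alone. Origin under its centre.
- torch: Orange and black torch lying down, 165 mm long, 47 mm across its head; leave alone. Origin under its middle.
- multimeter: Yellow and black multimeter lying flat, 90 x 185 x 55 mm; leave alone. Origin under its centre.
- organiser: Clear box of small parts, 127 x 187 x 36 mm; leave alone. Origin under its centre.
- screwdriver: Black screwdriver lying flat, 170 mm long; leave alone. Origin under its middle.

How it is judged:
By the outcome, as a careful person would: the job done as asked, in the order asked, and still so for the second after the job is handed in, while the arm keeps its last pose, push and grip.
It also fails if it takes over 58 s, if anything falls off the work surface, if the arm or the gripper's body presses on something with over 40 N, if the wrist force passes 120 N, or if a joint passes its speed limit or range.

## Working session

There is one attempt and no reset: what is moved stays moved. The work goes in short steps, Python scripts to look and compute and a shell command to move; the robot and the scene stay as the last step left them, time stands still between calls to the robot, and variables do not carry over. Pictures are saved under pics/ and viewed, at most 10 in all, crops included, and the job is handed in when it is done.

```bash
ls; mkdir -p pics
python3 - <<'E'
from workcell import manip
import cv2,numpy as np
o=manip.get_obs();print(o)
a=manip.camera("scene");b=manip.camera("side");c=manip.camera("wrist")
for n,i in zip("abc",(a,b,c)): cv2.imwrite(f"pics/0{n}.png",i)
for n in("scene","side","wrist"):print(n,manip.calibration(n))
cv2.imwrite("pics/s0.png",cv2.resize(np.vstack([np.hstack([a,b]),np.hstack([c,c*0])]),(800,600),interpolation=cv2.INTER_AREA))
E
```

```text
jog.py
pics
workcell.py
{'clock': 0.0, 'joint_pos': array([-0.02259485,  0.33285735, -0.06470241,  1.46095561,  0.02162946,
        1.34990401, -0.08848484]), 'joint_velocities': array([-2.39652993e-04,  1.31586236e-04, -4.33507613e-04,  9.46037407e-04,
        4.37956298e-06, -1.58095071e-03,  2.18548490e-04]), 'tau': array([ 4.98105128e-04, -6.25449800e+01,  4.97091911e-02, -3.91610491e+01,
        1.63588714e-02,  9.83294769e-03, -6.01235030e-06]), 'position': array([ 6.24617433e-01, -1.75965417e-05,  2.30518197e-01]), 'ee_rot': array([ 7.07092439e-01,  7.07120763e-01, -5.37407877e-04, -4.69993175e-04]), 'ft_force': array([ 0.75315382, -0.63836916, -0.48135587]), 'torque': array([ 0.04835222, -0.0215554 , -0.06362746]), 'grasp_force': 0.0, 'grip_width': 1.0003225198580243}
scene {'fx': 542.4969979533543, 'fy': 542.4969979533543, 'cx': 273.8515465050259, 'cy': 211.6900169204464, 'world_from_camera': array([[ 0.56708195, -0.68804911,  0.45277641,  1.20431567],
       [ 0.82357717,  0.48152603, -0.29975543, -0.37503289],
       [-0.01177717,  0.54288221,  0.83972626,  1.20940306],
  
[... 208 characters left out ...]
91,  0.15114198, -0.1545485 ,  0.4272868 ],
       [-0.21601985, -0.70875511,  0.67156654,  0.67343655],
       [-0.00803514,  0.6890735 ,  0.72464691,  0.80269095],
       [ 0.        ,  0.        ,  0.        ,  1.        ]])}
wrist {'fx': 351.00758938678797, 'fy': 351.00758938678797, 'cx': 277.2811389067466, 'cy': 205.35866202690775, 'tool_from_camera': array([[-2.42307220e-04,  9.49793425e-01,  3.12877597e-01,
         7.95665560e-02],
       [ 9.99999532e-01,  5.23256694e-04, -8.13988166e-04,
        -2.14601483e-04],
       [-9.36835905e-04,  3.12877253e-01, -9.49793107e-01,
        -1.43252727e-01],
       [ 0.00000000e+00,  0.00000000e+00,  0.00000000e+00,
         1.00000000e+00]])}
```

View pics/s0.png

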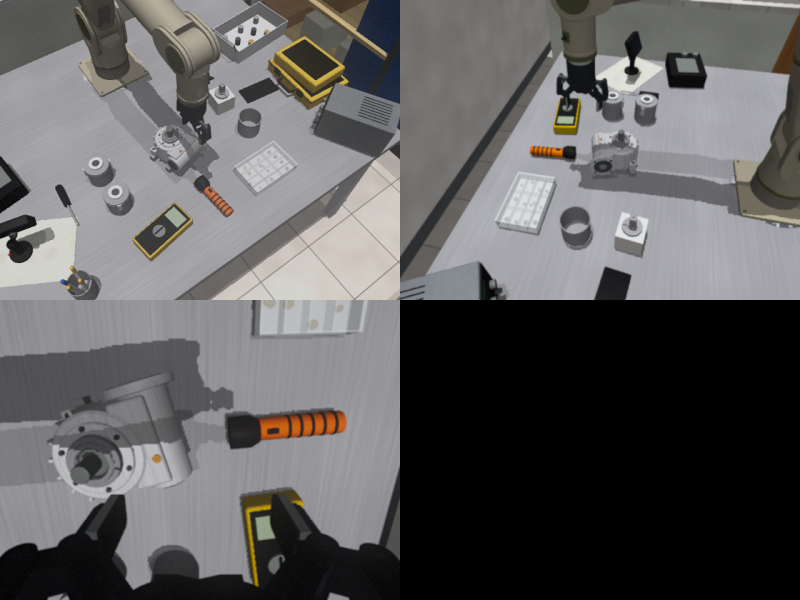

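```bash
cat > h.py <<'E'
import numpy as np, cv2
from workcell import manip
from scipy.spatial.transform import Rotation as R
def wfc(name,obs=None):
    c=manip.calibration(name)
    if name!="wrist": return c,c["world_from_camera"]
    T=np.eye(4);T[:3,:3]=R.from_quat(obs["ee_rot"]).as_matrix();T[:3,3]=obs["position"]
    return c,T@c["tool_from_camera"]
def ray(name,u,v,obs=None):
    c,T=wfc(name,obs)
    d=T[:3,:3]@np.array([(u-c["cx"])/c["fx"],-(v-c["cy"])/c["fy"],-1]);return T[:3,3],d/np.linalg.norm(d)
def plane(name,u,v,z,obs=None):
    o,d=ray(name,u,v,obs);return o+d*(z-o[2])/d[2]
def proj(name,p,obs=None):
    c,T=wfc(name,obs);q=np.linalg.inv(T)@np.r_[p,1]
    return np.array([c["cx"]-c["fx"]*q[0]/q[2],c["cy"]+c["fy"]*q[1]/q[2]])
def tri(rays):
    A=np.zeros((3,3));b=np.zeros(3)
    for o,d in rays:
        P=np.eye(3)-np.outer(d,d);A+=P;b+=P@o
    x=np.linalg.solve(A,b);return x,[np.linalg.norm((np.eye(3)-np.outer(d,d))@(x-o)) for o,d in rays]
E
python3 - <<'E'
import cv2,numpy as np
a=cv2.imread("pics/0a.png");b=cv2.imread("pics/0b.png")
A=a[100:250,195:395];B=b[170:380,200:370]
A=cv2.resize(A,(800,600),interpolation=cv2.INTER_CUBIC)
cv2.imwrite("pics/s1.png",A)
cv2.imwrite("pics/s2.png",cv2.resize(B,None,fx=2.85,fy=2.85,interpolation=cv2.INTER_CUBIC))
E
```

```text
(no output)
```

View pics/s1.png

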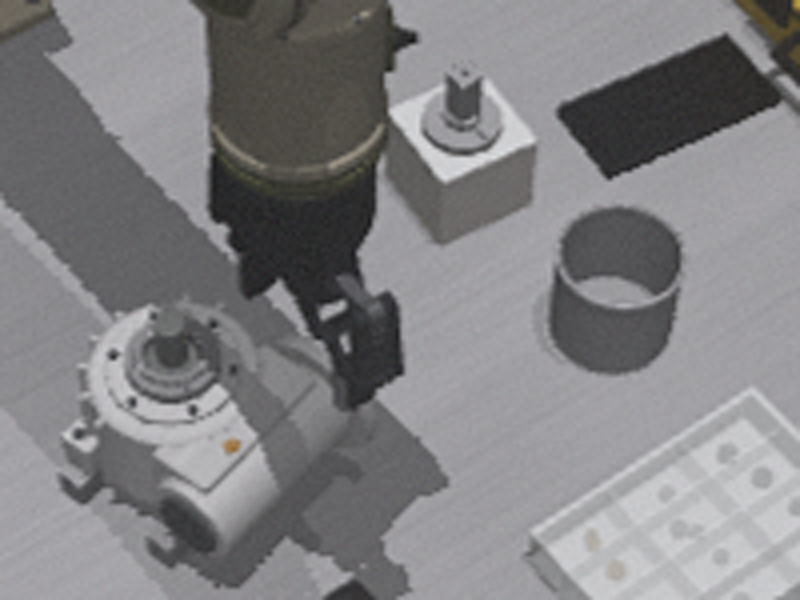

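View pics/s2.png

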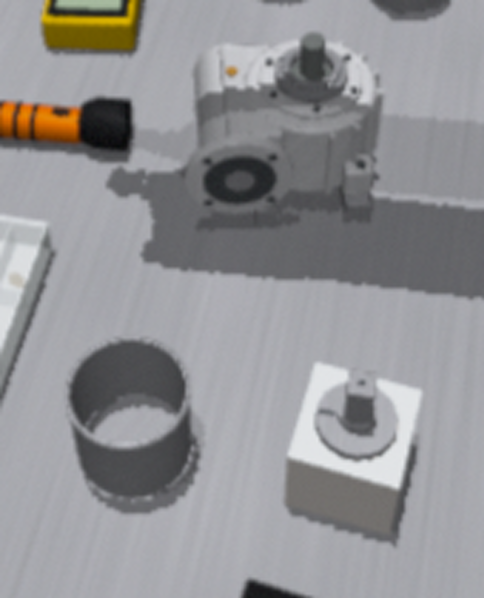

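Scene crop: plug grip top ≈ full-image (237,180), shaft top (311,117.8), open canister rim centre (349.8,164.3). Side view: the same points at (309.8,184.7), (326.7,302.6), (245.6,307.9).

Run:
```python
from h import *
for n,s,t in [("plugtop",(237,180),(309.8,184.7)),("shafttop",(311,117.75),(326.7,302.6)),("canrim",(349.75,164.25),(245.6,307.9)),("witness",(195+487/4,100+130/4),(200+333/2.85,170+414/2.85))]:
    print(n,tri([ray("scene",*s),ray("side",*t)]))
```

```text
plugtop (array([ 0.50875928, -0.01888899,  0.15252678]), [np.float64(0.0003011349317345104), np.float64(0.0003011349317345896)])
shafttop (array([0.43107613, 0.26143198, 0.12790437]), [np.float64(0.0009208478032355201), np.float64(0.0009208478032356765)])
canrim (array([0.58492382, 0.27602806, 0.077492  ]), [np.float64(0.0013164446412023034), np.float64(0.001316444641202223)])
witness (array([0.44839886, 0.26731257, 0.08310083]), [np.float64(0.003918003302870513), np.float64(0.003918003302870575)])
```

The rows are not in the units I measure in: shifts go in shares of 0.5 m and turns go in shares of pi rad. I convert before sending: -0.116 m / 0.5 = -0.232, -0.02 m / 0.5 = -0.04.

```bash
python3 jog.py '[[0,0,0,0,-0.1,-0.04,1],[0,0,0,-0.04,-0.22,-0.06,1],[0,0,0,-0.04,-0.232,-0.06,1],[0,0,0,-0.04,-0.232,-0.06,1]]'
python3 - <<'E'
from h import *
import pickle
o=manip.get_obs();i=manip.camera("wrist");print(o["position"],o["ee_rot"],proj("wrist",[.5088,-.0189,.1515],o))
pickle.dump(o,open("w1.pkl","wb"));cv2.imwrite("pics/w1.png",i)
E
python3 jog.py '[[0,0,0,-0.1,0,0,1],[0,0,0,-0.1,0.04,0,1],[0,0,0,-0.1,0.04,0,1],[0,0,0,-0.1,0.04,0,1]]'
python3 - <<'E'
from h import *
import pickle
o=manip.get_obs();i=manip.camera("wrist");print(o["position"],o["ee_rot"],proj("wrist",[.5088,-.0189,.1515],o))
pickle.dump(o,open("w2.pkl","wb"));cv2.imwrite("pics/w2.png",i)
a=cv2.imread("pics/w1.png");r=lambda x:cv2.resize(x,(400,300),interpolation=cv2.INTER_AREA)
u=[int(x) for x in proj("wrist",[.5088,-.0189,.1515],pickle.load(open("w1.pkl","rb")))]
v=[int(x) for x in proj("wrist",[.5088,-.0189,.1515],o)]
f=lambda im,c:cv2.resize(im[max(c[1]-100,0):,:][:200][:, max(c[0]-100,0):][:,:200],(400,400),interpolation=cv2.INTER_CUBIC)
print(u,v);cv2.imwrite("pics/s3.png",np.hstack([f(a,u),f(i,v)]))
E
```

```text
clock: 0.65
position: [0.509, -0.0199, 0.2616]
ee_rot: [0.707, 0.707, 0.0, 0.0]
ft_force: [0.7, 0.8, 0.5]
grip_width: 1.002
grasp_force: 0.0
[ 0.50902648 -0.01991489  0.26160368] [7.07134660e-01 7.07078758e-01 3.54207000e-04 2.79465890e-04] [276.84510706 199.20374264]
clock: 1.2
position: [0.5291, -0.0691, 0.2607]
ee_rot: [0.707, 0.708, -0.0, -0.001]
ft_force: [0.1, 0.2, 0.2]
grip_width: 1.001
grasp_force: 0.0
[ 0.52908118 -0.06910074  0.26067542] [ 7.06606951e-01  7.07605973e-01 -3.17748593e-04 -5.49898904e-04] [248.95709663 133.33899849]
[276, 199] [248, 133]
```

View pics/s3.png

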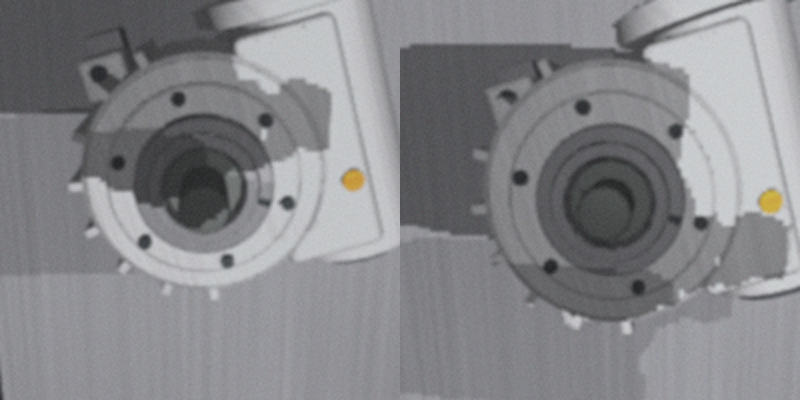

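Left crop: grip top ≈ wrist px (277,201.5), rim ellipse centre (277.5,189.8), witness line (308.5,200). Right crop: (250.5,138), (253.5,132), (284.5,142).

Run:
```python
from h import *
import pickle
A,B=[pickle.load(open(f"w{k}.pkl","rb")) for k in(1,2)]
P={"plug":((277,201.5),(250.5,138)),"rim":((277.5,189.75),(253.5,132)),"wit":((308.5,200),(284.5,142))}
for n,(p,q) in P.items():
    z=.151 if n=="plug" else .118
    print(n,tri([ray("wrist",*p,A),ray("wrist",*q,B)]),plane("wrist",*p,z,A),plane("wrist",*q,z,B))
for u,v in((133,181),(273,181),(203,113),(203,250)): print(plane("wrist",176+u/2,99+v/2,.118,A))
for u,v in((136,198),(286,198),(211,124),(211,272)): print(plane("wrist",148+u/2,33+v/2,.118,B))
```

```text
plug (array([ 0.50905483, -0.02330525,  0.14316154]), [np.float64(0.0001444827367349112), np.float64(0.000144482736734768)]) [ 0.50891498 -0.02087872  0.151     ] [ 0.50978231 -0.02223701  0.151     ]
rim (array([ 0.50942148, -0.02231837,  0.11286622]), [np.float64(3.791184351570031e-05), np.float64(3.791184351578773e-05)]) [ 0.50937435 -0.02089266  0.118     ] [ 0.50980003 -0.02172646  0.118     ]
wit (array([ 0.5350828 , -0.02888402,  0.12225736]), [np.float64(0.0004716963450027704), np.float64(0.0004716963450027243)]) [ 0.53591782 -0.03002193  0.118     ] [ 0.53473704 -0.02967059  0.118     ]
[ 0.4797062  -0.02064798  0.118     ]
[ 0.53905381 -0.02069748  0.118     ]
[0.50937804 0.00831976 0.118     ]
[ 0.50937043 -0.05201579  0.118     ]
[ 0.47970593 -0.02176268  0.118     ]
[ 0.5398923  -0.02169025  0.118     ]
[0.51036675 0.00660115 0.118     ]
[ 0.5091953  -0.05195447  0.118     ]
```

In the tool's units: 0.133 m / 0.5 = 0.266, 0.048 m / 0.5 = 0.096.

```bash
python3 jog.py '[[0,0,0,0.096,-0.04,0.04,0.6],[0,0,0,0.096,-0.04,0.14,0.6],[0,0,0,0.096,-0.04,0.23,0.6],[0,0,0,0.096,-0.04,0.266,0.6],[0,0,0,0.096,-0.04,0.266,0.6],[0,0,0,0.096,-0.04,0.266,0],[0,0,0,0.096,-0.04,0.266,0],[0,0,0,0.096,-0.04,0.266,0],[0,0,0,0.096,-0.04,0.266,0],[0,0,0,0.096,-0.04,0.266,0]]' 30
```

```text
clock: 2.5
position: [0.5098, -0.0219, 0.1297]
ee_rot: [0.707, 0.707, 0.001, 0.001]
ft_force: [-1.4, 0.8, 7.2]
grip_width: 0.219
grasp_force: 29.6
```

In the tool's units: 0.298 m / 0.5 = 0.596, 0.05 m / 0.5 = 0.1.

```bash
python3 jog.py '[[0,0,0,0,0,-0.06,0],[0,0,0,0,0,-0.16,0],[0,0,0,0.1,0.02,-0.2,0],[0,0,0,0.2,0.05,-0.2,0],[0,0,0,0.31,0.08,-0.2,0],[0,0,0,0.42,0.11,-0.2,0],[0,0,0,0.53,0.14,-0.2,0],[0,0,0,0.596,0.15,-0.2,0],[0,0,0,0.596,0.15,-0.2,0],[0,0,0,0.596,0.15,-0.2,0],[0,0,0,0.596,0.15,-0.2,0]]'
python3 - <<'E'
from h import *
import pickle
o=manip.get_obs();i=manip.camera("wrist");a=manip.camera("scene");print(o["position"])
pickle.dump(o,open("w3.pkl","wb"));cv2.imwrite("pics/w3.png",i)
print(proj("wrist",[.585,.276,.08],o),proj("wrist",[.431,.261,.07],o))
cv2.imwrite("pics/s4.png",np.hstack([i,cv2.resize(a[100:310,190:310],(240,420),interpolation=cv2.INTER_CUBIC)]))
E
```

```text
clock: 3.88
position: [0.5845, 0.2744, 0.2287]
ee_rot: [0.708, 0.706, 0.0, 0.0]
ft_force: [-0.2, -0.8, 0.2]
grip_width: 0.218
grasp_force: 29.4
[0.58445799 0.27438585 0.22870603]
[277.73322898 185.13045268] [106.52699332 198.84750612]
```

View pics/s4.png

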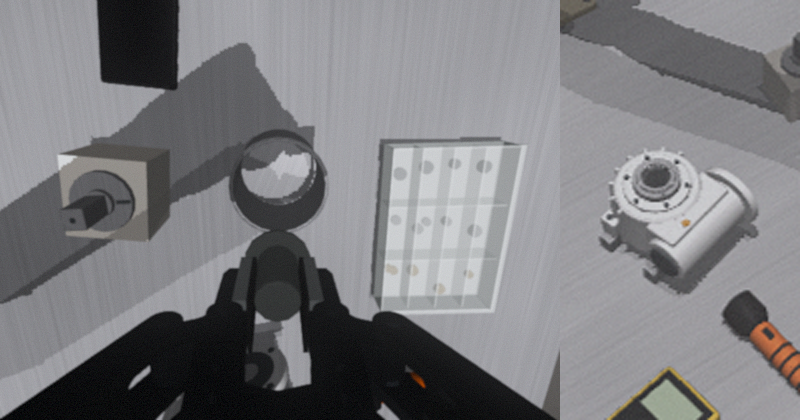

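Wrist picture: the plug is held, canister rim centred at ≈(279,184) as predicted, shaft collar near (104,201) with its witness line at (123,203); the bore is empty in the scene crop.

In the tool's units: -0.153 m / 0.5 = -0.306, 0.13 m / 0.5 = 0.26.

```bash
python3 jog.py '[[0,0,0,0,0,0.12,0],[0,0,0,0,0,0.22,0],[0,0,0,0,0,0.26,0],[0,0,0,0,0,0.26,0],[0,0,0,0,0,0.26,0.2],[0,0,0,0,0,0.26,0.5],[0,0,0,0,0,0.26,0.5],[0,0,0,0,0,0.26,0.5],[0,0,0,0,0,0.26,0.5],[0,0,0,0,0,0.12,0.5],[0,0,0,0,-0.08,0.04,0.5],[0,0,0,-0.026,-0.2,0,0.9],[0,0,0,-0.026,-0.306,-0.04,0.9],[0,0,0,-0.026,-0.306,-0.04,0.9],[0,0,0,-0.026,-0.306,-0.04,0.9]]'
python3 - <<'E'
from h import *
import pickle
o=manip.get_obs();i=manip.camera("wrist");print(o["position"],o["ee_rot"])
pickle.dump(o,open("w4.pkl","wb"));cv2.imwrite("pics/w4.png",i)
u=proj("wrist",[.431,.261,.08],o);print(u,proj("wrist",[.585,.276,.08],o))
E
python3 jog.py '[[0,0,0,-0.1,0.06,0,0.9],[0,0,0,-0.1,0.08,0,0.9],[0,0,0,-0.1,0.08,0,0.9],[0,0,0,-0.1,0.08,0,0.9]]'
python3 - <<'E'
from h import *
import pickle
o=manip.get_obs();i=manip.camera("wrist");print(o["position"],o["ee_rot"])
pickle.dump(o,open("w5.pkl","wb"));cv2.imwrite("pics/w5.png",i)
print(proj("wrist",[.431,.261,.08],o))
a=cv2.imread("pics/w4.png")
cv2.imwrite("pics/s5.png",np.hstack([cv2.resize(a[:300],(400,600*400//747)) if 0 else cv2.resize(a[60:300,150:470],(400,300),interpolation=cv2.INTER_CUBIC),cv2.resize(i[0:240,60:380],(400,300),interpolation=cv2.INTER_CUBIC)]))
cv2.imwrite("pics/s5.png",cv2.resize(np.hstack([a[50:290,190:430],i[0:240,100:340]]),(800,400),interpolation=cv2.INTER_CUBIC))
E
```

```text
clock: 5.85
position: [0.4314, 0.2628, 0.2485]
ee_rot: [0.707, 0.707, 0.0, 0.0]
ft_force: [0.0, -0.3, -0.0]
grip_width: 0.9
grasp_force: 0.0
[0.43144647 0.26279809 0.2484885 ] [7.07204511e-01 7.07008875e-01 3.50275453e-04 3.29275161e-04]
[276.55353831 183.25157981] [446.99759183 166.986697  ]
clock: 6.4
position: [0.4706, 0.2139, 0.2478]
ee_rot: [0.707, 0.708, -0.0, -0.0]
ft_force: [-0.4, -0.4, -0.8]
grip_width: 0.902
grasp_force: 0.0
[0.47057954 0.21386631 0.24777065] [ 7.06701025e-01  7.07512072e-01 -4.07183618e-04 -4.05221575e-04]
[232.01938988 128.91468882]
```

View pics/s5.png

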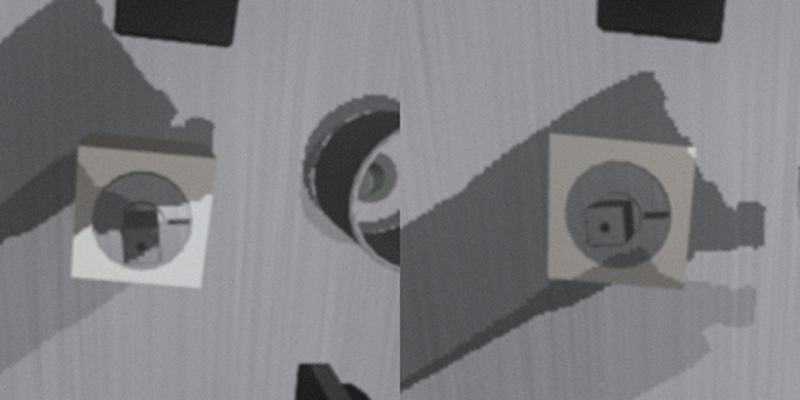

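Left crop: plug lies in the canister; collar centre ≈(142,221), top-face dot (141,246), witness line (166..191,222). Right crop: collar (618.5,215), dot (605,227), line (644..669,215).

Run:
```python
from h import *
import pickle
A,B=[pickle.load(open(f"w{k}.pkl","rb")) for k in(4,5)]
s=.6
L=lambda u,v:(190+u*s-.2,50+v*s-.2)
Q=lambda u,v:(100+(u-400)*s-.2,v*s-.2)
for n,p,q,z in [("dot",(141,246),(605,227),.122),("collar",(142,221),(618.5,215),.078)]:
    print(n,tri([ray("wrist",*L(*p),A),ray("wrist",*Q(*q),B)]),plane("wrist",*L(*p),z,A),plane("wrist",*Q(*q),z,B))
for k,o,f,box in((4,A,L,(160,212,198,230)),(5,B,Q,(638,206,676,223))):
    g=cv2.cvtColor(cv2.imread(f"pics/w{k}.png"),cv2.COLOR_BGR2GRAY)
    x0,y0=np.round(f(*box[:2])).astype(int);x1,y1=np.round(f(*box[2:])).astype(int)
    print(g[y0:y1,x0:x1])
    w=g[y0:y1,x0:x1].astype(float); 
    cs=[];
    for c in range(w.shape[1]):
        col=w[:,c]; d=np.clip(np.median(col)-15-col,0,None)
        if d.sum()>20: cs.append(plane("wrist",x0+c,y0+(d*np.arange(len(col))).sum()/d.sum(),.078,o)[:2])
    cs=np.array(cs);print(len(cs),cs[0],cs[-1],np.degrees(np.arctan(np.polyfit(cs[:,0],cs[:,1],1)[0])),cs.mean(0))
```

```text
dot (array([0.42919581, 0.26015121, 0.12191352]), [np.float64(9.717264447319852e-05), np.float64(9.717264447308822e-05)]) [0.42927052 0.26024338 0.122     ] [0.42913221 0.26009947 0.122     ]
collar (array([0.42952063, 0.26069025, 0.07580296]), [np.float64(4.617935895939626e-05), np.float64(4.6179358959340496e-05)]) [0.42956692 0.26128859 0.078     ] [0.42976967 0.26088923 0.078     ]
[[142 158 172 178 180 175 179 178 174 176 178 182 184 184 184 176 178 176
  179 195 201 199 198]
 [151 151 168 179 182 181 175 178 175 177 171 182 185 181 184 179 176 169
  174 192 203 199 200]
 [164 152 159 172 178 177 176 177 176 173 176 179 179 185 180 176 177 171
  174 184 197 198 198]
 [173 162 153 169 174 170 168 170 168 164 167 168 170 168 169 166 162 157
  161 179 195 200 199]
 [173 169 154 159 158 149 141 140 138 137 135 133 136 135 133 130 124 132
  148 168 195 200 201]
 [166 165 153 149 130 110  94  95  95  98 100  92  93  98 100  96 100 115
  142 173 198 200 199]
 [150 152 143 140 121  94  76  73  75  82  83  91  88  90  86  90  97 111
  142 175 195 202 200]
 [142 153 147 147 131 110 102 104
[... 867 characters left out ...]
  65  67  67  66  63  62  72
   77 103 135 145]
 [ 86  79  80  71  59  57  57  53  55  51  56  60  53  51  51  54  53  60
   76 105 130 143]
 [ 88  81  85  69  53  52  48  52  55  52  52  55  54  52  55  53  59  67
   79 106 133 148]
 [ 90  82  83  71  62  59  60  61  63  61  59  59  67  66  63  67  74  80
   86 105 136 144]
 [ 87  84  84  78  76  76  76  79  75  86  81  84  85  82  82  86  90  95
   96 108 136 147]
 [ 83  80  86  98  92  91  92  94  90  95  91  94  93  93  93  97  96  97
   95 109 134 139]
 [ 87  85  88  98  96  99 100 100  99  97  95  98 103 100 101  97 101  94
   95 116 140 142]]
14 [0.44387247 0.26085511] [0.45526968 0.2614526 ] 3.1052444835748267 [0.44957036 0.2610675 ]
```

In the tool's units: 0.1 m / 0.5 = 0.2, 0.06 m / 0.5 = 0.12, -0.035 rad / 3.1416 = -0.0111.

```bash
python3 jog.py '[[0,0,0,0.0932,-0.0824,0,0.6],[0,0,-0.0111,0.0932,-0.0824,0.12,0.6],[0,0,-0.0111,0.0932,-0.0824,0.2,0.6],[0,0,-0.0111,0.0932,-0.0824,0.2,0.6],[0,0,-0.0111,0.0932,-0.0824,0.2,0.6],[0,0,-0.0111,0.0932,-0.0824,0.2,0.6]]'
python3 - <<'E'
from h import *
import pickle
# hub witness line by mask
for k,org,(lx,ly) in((1,(176,99),(265,202)),(2,(148,33),(273,218))):
    o=pickle.load(open(f"w{k}.pkl","rb"));g=cv2.cvtColor(cv2.imread(f"pics/w{k}.png"),cv2.COLOR_BGR2GRAY)
    x=org[0]+lx//2;y=org[1]+ly//2
    print(k,x,y);print(g[y-7:y+7,x-9:x+9])
print(manip.get_obs()["position"])
E
```

```text
clock: 7.2
position: [0.4308, 0.2604, 0.1503]
ee_rot: [0.695, 0.719, 0.002, 0.0]
ft_force: [0.3, 0.2, 0.0]
grip_width: 0.604
grasp_force: 0.0
1 308 200
[[ 95 129 145 142 142 134 119 122 141 147 145 143 141 148 176 194 194 196]
 [ 95 130 140 141 139 126 117 128 138 145 144 142 136 149 179 194 197 199]
 [ 99 133 145 144 137 128 118 128 147 150 146 145 140 152 180 194 197 196]
 [102 132 143 142 137 125 121 137 144 144 145 143 140 156 183 196 201 194]
 [102 138 141 143 134 126 117 123 129 141 141 141 135 153 183 196 196 184]
 [110 134 143 140 139 121 101 102 109 110 121 122 126 157 185 197 183 155]
 [119 138 145 140 137 118  94  77  84  87  90  96 119 160 188 183 155 117]
 [127 139 139 137 137 121  96  81  75  74  68  82 127 172 194 183 150 103]
 [133 141 141 137 139 137 122 111 101  94  83  95 143 185 195 189 166 139]
 [137 140 141 140 138 142 140 139 127 121 113 125 160 189 200 194 188 166]
 [137 139 136 135 138 140 143 146 144 140 135 145 176 193 195 197 194 181]
 [142 138 139 135 138 141 145 145 145 142 146 165 181 199 198 199 194 192]
 [140 137 136 138 138 144 143 143 143 142 150 17
[... 498 characters left out ...]
 96  92  86  92  83  75  74  77  83  87  87  91 104 127 137 140]
 [ 86  94  94  91  91  88  78  66  60  57  66  66  73  75 104 125 140 136]
 [ 91  95  97  92  91  91  78  63  58  54  52  51  56  71 104 135 140 138]
 [ 93  95  92  93  83  86  82  80  61  63  55  51  57  76 113 137 141 140]
 [ 94  94  98  93  88  89  86  87  81  79  68  61  63  89 121 141 139 141]
 [ 96  93  93  89  87  83  91  94  96  93  77  75  81  97 128 142 140 140]
 [ 95  94  97  87  84  82  95  96  99  97  96  89  93 110 134 143 140 137]
 [ 93  90  91  86  83  84  98  96  99  96  94  95  99 118 138 142 141 140]
 [ 94  94  88  84  77  95 100  98  97 103  97  98 110 128 136 138 138 141]]
[0.43077206 0.26035217 0.15033082]
```

In the tool's units: 0.064 m / 0.5 = 0.128, -0.0014 m / 0.5 = -0.0028.

```bash
python3 jog.py '[[0,0,0,0,-0.0028,0.08,0.6],[0,0,0,0,-0.0028,0.12,0.6],[0,0,0,0,-0.0028,0.128,0.6],[0,0,0,0,-0.0028,0.128,0.6],[0,0,0,0,-0.0028,0.128,0.6]]'; python3 jog.py '[[0,0,0,0,0,0,0],[0,0,0,0,0,0,0],[0,0,0,0,0,0,0],[0,0,0,0,0,0,0],[0,0,0,0,0,0,0],[0,0,0,0,0,0,0]]' 80
```

```text
clock: 7.82
position: [0.4292, 0.26, 0.0856]
ee_rot: [0.695, 0.719, 0.001, 0.0]
ft_force: [0.4, 0.6, -0.1]
grip_width: 0.602
grasp_force: 0.0
clock: 8.57
position: [0.4288, 0.2597, 0.0849]
ee_rot: [0.695, 0.719, 0.0, 0.0]
ft_force: [0.2, -0.5, 5.3]
grip_width: 0.201
grasp_force: 78.0
```

In the tool's units: -0.284 m / 0.5 = -0.568, -0.27 m / 0.5 = -0.54, 0.35 rad / 3.1416 = 0.1114.

```bash
python3 jog.py '[[0,0,0,0,0,-0.06,0],[0,0,0,0,0,-0.16,0],[0,0,0,0,0,-0.26,0],[0,0,0,-0.06,0.02,-0.28,0],[0,0,0.0191,-0.16,0.04,-0.28,0],[0,0,0.0382,-0.26,0.066,-0.28,0],[0,0,0.0573,-0.36,0.092,-0.28,0],[0,0,0.0764,-0.46,0.116,-0.28,0],[0,0,0.0955,-0.54,0.136,-0.28,0],[0,0,0.1114,-0.568,0.142,-0.28,0],[0,0,0.1114,-0.568,0.142,-0.28,0],[0,0,0.1114,-0.568,0.142,-0.28,0],[0,0,0.1114,-0.568,0.142,-0.28,0],[0,0,0.1114,-0.568,0.142,-0.28,0]]'
python3 - <<'E'
from h import *
import pickle
o=manip.get_obs();print(o["position"],o["ee_rot"],np.degrees(2*np.arctan2(o["ee_rot"][1],o["ee_rot"][0]))-90,o["ft_force"])
a=manip.camera("scene");b=manip.camera("side");i=manip.camera("wrist");pickle.dump(o,open("w6.pkl","wb"))
for n,x in zip("abc",(a,b,i)): cv2.imwrite(f"pics/6{n}.png",x)
r=lambda x:cv2.resize(x,(400,600),interpolation=cv2.INTER_CUBIC)
u=proj("scene",[.51,-.02,.15]).astype(int);v=proj("side",[.51,-.02,.15]).astype(int);print(u,v)
cv2.imwrite("pics/s6.png",np.hstack([r(a[u[1]-75:u[1]+75,u[0]-50:u[0]+50]),r(b[v[1]-75:v[1]+75,v[0]-50:v[0]+50])]))
E
```

```text
clock: 10.32
position: [0.5092, -0.021, 0.2244]
ee_rot: [0.809, 0.588, 0.0, -0.0]
ft_force: [-0.3, -0.1, -4.1]
grip_width: 0.198
grasp_force: 79.3
[ 0.50923095 -0.02095179  0.22435833] [ 8.08796850e-01  5.88088125e-01  1.03707086e-04 -3.18929480e-05] -17.957093870271606 [-0.31200397 -0.07898077 -4.08850364]
[237 181] [309 185]
```

View pics/s6.png

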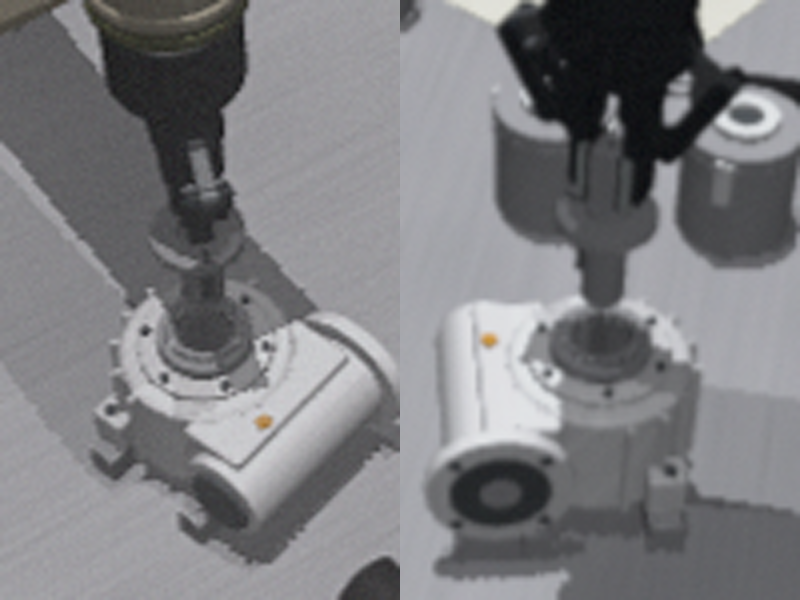

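Scene/side crops show the shaft held upright, nose directly above the empty bore (side: nose (601,298), rim centre (603,345)).

In the tool's units: 0.051 m / 0.5 = 0.102, -0.0013 m / 0.5 = -0.0026.

```bash
python3 jog.py '[[0,0,0,-0.0026,0,0.04,0],[0,0,0,-0.0026,0,0.072,0],[0,0,0,-0.0026,0,0.088,0],[0,0,0,-0.0026,0,0.096,0],[0,0,0,-0.0026,0,0.102,0],[0,0,0,-0.0026,0,0.102,0]]'
```

```text
clock: 11.22
position: [0.509, -0.023, 0.1734]
ee_rot: [0.809, 0.587, 0.0, 0.0]
ft_force: [-0.3, -0.6, -3.7]
grip_width: 0.199
grasp_force: 79.4
```

In the tool's units: 0.008 m / 0.5 = 0.016, 0.006 m / 0.5 = 0.012.

```bash
python3 jog.py '[[0,0,0,0,0,0.006,0],[0,0,0,0,0,0.012,0],[0,0,0,0,0,0.016,0],[0,0,0,0,0,0.016,0]]'
```

```text
clock: 11.72
position: [0.5088, -0.023, 0.1651]
ee_rot: [0.809, 0.587, -0.0, -0.0]
ft_force: [0.0, 0.0, -4.3]
grip_width: 0.198
grasp_force: 79.3
```

In the tool's units: 0.008 m / 0.5 = 0.016, 0.006 m / 0.5 = 0.012.

```bash
python3 jog.py '[[0,0,0,0,0,0.006,0],[0,0,0,0,0,0.012,0],[0,0,0,0,0,0.016,0],[0,0,0,0,0,0.016,0]]'
```

```text
clock: 12.22
position: [0.5089, -0.023, 0.1571]
ee_rot: [0.809, 0.587, -0.0, -0.0]
ft_force: [0.3, -0.8, -5.1]
grip_width: 0.198
grasp_force: 79.3
```

In the tool's units: 0.017 m / 0.5 = 0.034, 0.014 m / 0.5 = 0.028.

```bash
python3 jog.py '[[0,0,0,0,0,0.01,0],[0,0,0,0,0,0.02,0],[0,0,0,0,0,0.028,0],[0,0,0,0,0,0.034,0],[0,0,0,0,0,0.034,0]]'; python3 jog.py '[[0,0,0,0,0,0.004,0],[0,0,0,0,0,0.008,0],[0,0,0,0,0,0.008,0]]' 110
```

```text
clock: 12.85
position: [0.5088, -0.023, 0.14]
ee_rot: [0.809, 0.587, -0.0, -0.0]
ft_force: [0.0, -1.4, -5.9]
grip_width: 0.201
grasp_force: 79.3
clock: 13.22
position: [0.509, -0.0231, 0.1365]
ee_rot: [0.809, 0.587, 0.0, 0.0]
ft_force: [-1.5, -1.4, -1.9]
grip_width: 0.201
grasp_force: 107.8
```

Spring contact begins. Keep pressing in small steps.

In the tool's units: 0.002 m / 0.5 = 0.004, 0.001 m / 0.5 = 0.002.

```bash
for k in 1; do python3 jog.py '[[0,0,0,0,0,0.002,0],[0,0,0,0,0,0.004,0],[0,0,0,0,0,0.004,0]]'; done; python3 jog.py '[[0,0,0,0,0,0.002,0],[0,0,0,0,0,0.003,0],[0,0,0,0,0,0.003,0]]'
```

```text
clock: 13.6
position: [0.509, -0.0231, 0.1347]
ee_rot: [0.809, 0.587, 0.0, 0.0]
ft_force: [-3.9, -1.1, 4.8]
grip_width: 0.197
grasp_force: 108.4
clock: 13.98
position: [0.5091, -0.0231, 0.1334]
ee_rot: [0.809, 0.587, 0.0, 0.0]
ft_force: [-4.5, -2.1, 7.7]
grip_width: 0.199
grasp_force: 108.8
```

In the tool's units: 0.001 m / 0.5 = 0.002, 0.0005 m / 0.5 = 0.001.

```bash
python3 jog.py '[[0,0,0,0,0,0.001,0],[0,0,0,0,0,0.002,0],[0,0,0,0,0,0.002,0]]'; python3 jog.py '[[0,0,0,0,-0.001,0.001,0],[0,0,0,0,-0.001,0.002,0],[0,0,0,0,-0.001,0.002,0]]'
```

```text
clock: 14.35
position: [0.5091, -0.0231, 0.1329]
ee_rot: [0.809, 0.587, 0.0, 0.0]
ft_force: [-7.9, -2.2, 13.4]
grip_width: 0.196
grasp_force: 109.6
clock: 14.72
position: [0.5092, -0.0231, 0.1329]
ee_rot: [0.809, 0.587, 0.001, 0.001]
ft_force: [-9.6, -3.2, 20.3]
grip_width: 0.193
grasp_force: 110.6
```

In the tool's units: -0.001 m / 0.5 = -0.002, 0.0003 m / 0.5 = 0.0006.

```bash
python3 jog.py '[[0,0,0,0,-0.002,0.0006,0],[0,0,0,0,-0.002,0.0006,0],[0,0,0,0,-0.002,0.0006,0],[0,0,0,0,-0.002,0.0006,0]]'
python3 - <<'E'
from h import *
o=manip.get_obs();print(o["position"],o["ft_force"],o["torque"])
a=manip.camera("scene");b=manip.camera("side")
r=lambda x:cv2.resize(x,(400,600),interpolation=cv2.INTER_CUBIC)
u=proj("scene",[.51,-.02,.12]).astype(int);v=proj("side",[.51,-.02,.12]).astype(int)
cv2.imwrite("pics/s7.png",np.hstack([r(a[u[1]-45:u[1]+45,u[0]-30:u[0]+30]),r(b[v[1]-45:v[1]+45,v[0]-30:v[0]+30])]))
E
```

```text
clock: 15.22
position: [0.5091, -0.0231, 0.1329]
ee_rot: [0.809, 0.587, 0.002, 0.001]
ft_force: [-4.7, -3.8, 19.0]
grip_width: 0.198
grasp_force: 110.2
[ 0.50910885 -0.02305756  0.13287718] [-4.7480966  -3.78131184 19.02785654] [-0.61914793  1.55340181  0.05665505]
```

View pics/s7.png

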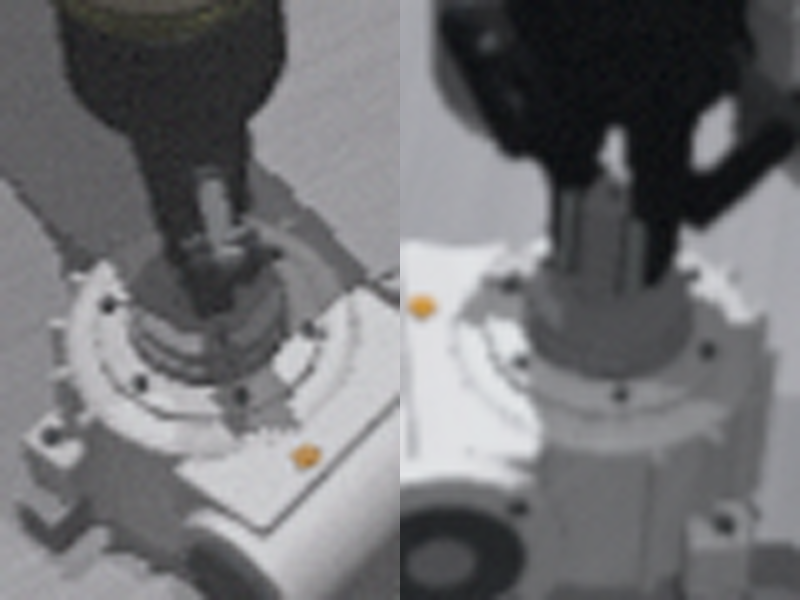

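Collar sits flush on the rim in both views, no spring gap visible. One small extra press and centring, then hand in.

In the tool's units: 0.0008 m / 0.5 = 0.0016, -0.0005 m / 0.5 = -0.001.

```bash
python3 jog.py '[[0,0,0,-0.001,-0.001,0.0016,0],[0,0,0,-0.001,-0.001,0.0016,0],[0,0,0,-0.001,-0.001,0.0016,0],[0,0,0,-0.001,-0.001,0.0016,0],[0,0,0,-0.001,-0.001,0.0016,0],[0,0,0,-0.001,-0.001,0.0016,0]]'
```

```text
clock: 16.08
position: [0.5091, -0.0231, 0.1329]
ee_rot: [0.809, 0.587, 0.002, 0.002]
ft_force: [-4.5, -3.3, 24.5]
grip_width: 0.197
grasp_force: 111.0
```

```bash
python3 -c "
from workcell import manip
print(manip.hand_in())"
```

```text
the job is handed in; nothing more can be done
None
```

The job is handed in at 16 s on the robot's clock: the dust plug is in the open canister, and the keyed shaft sits home on the hub's rim (height steady under about 24 N), still gripped and pressed down; the result has not been reported back.

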